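# Index a carton under the dispensing needle

### The arm

A 6-joint arm with a two-finger parallel gripper is mounted at the origin on a cart in front of the work surface, level with it; the furniture and walls round the work are solid. World frame = base frame: x ahead of the robot, y to its left, z up, the work surface at z = 0. Lengths are in m, angles in rad, forces in N, time in s.
With the tool pointing down it reaches from about 0.225 to 0.725 m from the base axis. Payload 3.1 kg.
Tool frame: the origin (TCP) lies at the very end of the fingers, on their centre line; the grasp point (between the pads) lies 19 mm behind it; z points along the fingers, y is the line along which they close (so a half turn about z gives the same grasp; the last joint's range is limited). The gripper opens to 85 mm and grips with 20 to 120 N. Pads are 22 mm wide; open, the fingers measure 114 mm over their backs; the gripper's body (76 mm by 85 mm) begins 54 mm behind the grasp point. The pads swing forward as they close: fully open they stand 13 mm farther back than shut.
Start: joints at [1.215, 0.048, 0.099, 1.622, 0, 1.443], TCP at [0.119, 0.511, 0.231] pointing down, gripper open.
Joint ranges: [-2.91, 2.91], [-0.99, 1.94], [-1.21, 1.42], [-2.12, 2.29], [-1.49, 1.47], [-3.14, 3.14]. Speed limits (rad/s): [2.79, 2.79, 3.14, 3.14, 3.14, 3.14].

### API

Orientations are given as a unit quaternion [w, x, y, z].
In Python, from plant import manip gives the robot as it stands. Calls block until the motion is done:
- manip.move_to(position, orientation): joint-space move of the TCP to a pose.
- manip.move_straight(position, orientation=None, rate=0.15, contact_N=None): straight line of the TCP; orientation=None keeps the orientation; rate is the mean speed in m/s. With contact_N (N) it stops when the force on the tool has changed by that much, and returns True; else False.
- manip.move_joints(angles): joint-space move.
- manip.grip(opening, squeeze=None): finger opening in m; squeeze is the grip in N (None keeps the last); returns when the fingers have stopped.
- manip.wait(seconds).
- manip.solve_ik(position, orientation): joint angles nearest the present ones, or None.
- manip.read_state(): the state.
- manip.capture(name): name is "scene" or "top" or "wrist"; returns a dict with "frame" (420x560x3 uint8, red, green, blue), "depth" (420x560 float32, m along the optical axis (not along the pixel's ray), 0 where there is no reading), "fx", "fy", "cx", "cy" (pixels), "rvec" (rotation vector, rad) and "tvec" (3), from world to camera coordinates, as OpenCV has them. Camera axes: x right, y down, z forward; pixel columns grow to the right and rows downward; lengths in m; the calibration is good to about 2 mm. A picture is of the moment at which its call begins.
A pose or a line that the arm cannot do raises manip.IKError and nothing moves.
- manip.hand_in(): hands the job in; it is judged then, once.
Trained networks look in the newest picture that a camera, given by its name, has taken for a name from the list of things; names that differ only in an ending like _2 or _b are one class to them, and where a whole thing is asked for, a point or a joint stands for the part that bears it (a point fixed in the world has none). Each returns a list of dicts, best first, with "score" (0 to 1); they miss things now and then, are a little off and sometimes report something else, mostly with a low value. They report only what shows in the picture. A call takes as long as a camera call. They do not tell look-alikes from the thing itself.
- manip.outline_of(camera, name): "pixels" (420x560 bool, what is visible of it) and "rect" ([left, top, right, bottom] in pixels, round what is visible of it).
The state is a dict: "time_s": time; "q": joint angles; "joint_velocities": joint speeds; "tau": joint torques, N m; "position": TCP position; "orientation": TCP orientation; "force": force on the tool from outside, world axes, zero at the start; "moment": the same for the moment, N m; "finger_gap": finger opening in m; "grip_force": force on a finger pad.
Only numpy, scipy, OpenCV 4.12 (cv2) and the standard library are available. Lean on these libraries where they do the work, as an engineer would, in place of code of your own. Each camera call takes 0.05 s, during which the arm holds its last target. There are 200 camera calls.

### The job

Set up the small white carton for its glue dot: first slide it along its channel on the black carriage until the red spot on its top lies on the carriage's scribed centre line, then take the red knob and slide the carriage along its rail toward the needle until the spring ball clicks into the notch, so that the spot stands right under the needle tip. Keep the carton flat in its channel, do not touch the needle or its stand, leave the things lying around where they are, and finish with the knob still held in the gripper and the carriage resting in the notch: do not let go.

Things in the scene. Friction and masses are not known exactly. Their poses are not given: they have to be found in the camera images.
- nest_mid (a point): On the black carriage's top face, 40 mm above the worktop, mid-channel, on the scribed centre line. At the notch it is plumb under needle_tip. y: along the rail, away from the needle, toward the knob; x: along the channel, away from the robot; z up. Centre line (x = 0): white on the plate, red ticks on the fences. Channel 43.6 mm wide, 120 mm long, ends open; fences 8 mm thick, 10 mm high.
- knob (a point): Middle of the red round knob on the carriage, 25 mm in diameter, 32 mm high, on a 12 mm stem: from 14 to 46 mm above the carriage's top face. This point is 70 mm above the worktop, 115 mm along +y from nest_mid. Best pinched from above across the rail (closing along nest_mid's x), so that closing does not shift the carriage; grip 40 N or more.
- needle_tip (a point): Tip of the fixed steel needle pointing down, 78 mm above the worktop, 8 mm above the carton's top. Above it a blue hub 9 mm across, then an upright amber syringe 20 mm across (33 mm at its holder) up to 266 mm above the worktop.
- needle_head: Fixed stand of the needle: steel pillar 20 mm across, 227 mm high, 112 mm beyond the needle (nest_mid's +x), with an arm at 178 mm height to the syringe. Its origin is that of the slide's base plate: on the worktop under the rail's middle line, 100 mm along +y from the needle; axes as nest_mid.
- carriage: Black plate 120x190x12 mm (steel bar 8 mm in front) on the rail, crosswise before the robot; origin and axes as nest_mid; from y = -0.045 to 0.145. Starts 105 to 155 mm (along the rail) short of the notch; stops 20 mm past the notch and 165 mm before it. Drag 3 to 5 N; 13 to 18 N to leave the notch; within 3 mm the ball draws a free carriage in and centres it.
- slide_base: Fixed base plate 150x385x12 mm (same origin and axes as needle_head; from y = -0.17 to 0.215) with the rail. On the robot's side at y = +0.020, x = -0.106 to -0.084, a dark steel block 32 mm high holds the spring ball, which presses on the notched steel bar along the carriage's front edge; white lines on block and carriage meet at the notch.
- carton: Small white carton 42x60x30 mm, loose in the channel with its 60 mm side along it; origin in the middle of its underside; its y axis runs along the 60 mm side and points back to the robot. Weighs 40 to 90 g, slides easily. Can be pinched from above over its ends (60 mm apart), or pushed.
- spot (a point): Middle of the red round spot, 9 mm in diameter, on the carton's top face (30 mm up), 12 mm from the carton's middle toward its robot-side end. Starts 12 to 45 mm on the robot's side of the centre line.
- brown_carton: Bystander: brown carton 55x75x38 mm standing on the worktop; origin in the middle of its underside.
- glue: Bystander: white glue bottle with green nozzle, 45 mm across, 99 mm high; origin in the middle of its underside.
- yellow_jar: Bystander: clear jar with yellow lid, 66 mm across, 95 mm high; origin in the middle of its underside.
- blue_roll: Bystander: blue roll lying flat, 69 mm across, 31 mm high; origin in the middle of its underside.
Not all that is in view belongs to the job. Leave any orange look-alike of the carton alone.

How it is judged:
By the outcome, as a careful person would: the job done as asked, in the order asked, and still so for the second after the job is handed in, while the arm keeps its last pose, push and grip.
It also fails if it takes over 48 s, if anything falls off the work surface, if the arm or the gripper's body presses on something with over 40 N, if the wrist force passes 120 N, or if a joint passes its speed limit or range.

## Working session

There is one attempt and no reset: what is moved stays moved. The work goes in short steps, each a Python script; the robot and the scene stay as the last script left them, time stands still between calls to the robot, and variables do not carry over. Pictures are saved under pics/ and viewed, at most 10 in all, crops included, and the job is handed in when it is done.

```bash
mkdir -p pics; cat > h.py <<'E'
import numpy as np, cv2
from plant import manip
def cap(n):
    c=manip.capture(n); c['R']=cv2.Rodrigues(np.array(c['rvec'],float))[0]; c['t']=np.array(c['tvec'],float).ravel(); return c
def save(c,n,crop=None,s=1):
    im=c['frame'][:,:,::-1]
    if crop: im=im[crop[1]:crop[3],crop[0]:crop[2]]
    cv2.imwrite('pics/'+n,cv2.resize(im,None,fx=s,fy=s,interpolation=cv2.INTER_CUBIC))
def ray(c,u,v):
    d=c['R'].T@np.array([(u-c['cx'])/c['fx'],(v-c['cy'])/c['fy'],1]); return -c['R'].T@c['t'],d
def atz(c,u,v,z):
    o,d=ray(c,u,v); return o+d*(z-o[2])/d[2]
def atd(c,u,v):
    o,d=ray(c,u,v); u0,v0=int(round(u)),int(round(v)); return o+d*np.median(c['depth'][v0-1:v0+2,u0-1:u0+2])
def tri(ps):
    A=np.zeros((3,3));b=np.zeros(3)
    for c,u,v in ps:
        o,d=ray(c,u,v);d=d/np.linalg.norm(d);P=np.eye(3)-np.outer(d,d);A+=P;b+=P@o
    x=np.linalg.solve(A,b)
    return x
def proj(c,p):
    q=c['R']@np.array(p)+c['t'];return q[0]/q[2]*c['fx']+c['cx'],q[1]/q[2]*c['fy']+c['cy']
E
python3 - <<'E'
from h import *
np.set_printoptions(precision=4,suppress=True)
D={}
for n in('scene','top'):
    c=cap(n);D[n]=c;save(c,n+'0.png',s=1.42)
    print(n,-c['R'].T@c['t'],c['fx'])
    for k in('spot','carton','knob','needle_tip','nest_mid','carriage','needle_head'):
        for o in manip.outline_of(n,k)[:2]:
            v,u=np.nonzero(o['pixels']); print(k,round(o['score'],2),o['rect'],u.mean(),v.mean(),atd(c,u.mean(),v.mean()))
print(manip.read_state())
E
```

```text
scene [-0.0691  1.3222  0.6293] 519.8476169336813
spot 0.87 [332.2, 226.5, 355.1, 245.0] 343.4015544041451 237.31865284974094 [0.3452 0.2461 0.0282]
spot 0.79 [291.7, 196.0, 313.9, 212.4] 302.027950310559 201.7639751552795 [0.4946 0.1725 0.0679]
carton 0.84 [332.2, 225.3, 354.1, 245.3] 342.9212598425197 236.5695538057743 [0.3466 0.246  0.0299]
carton 0.69 [353.0, 205.4, 379.0, 218.0] 368.84045584045583 212.0854700854701 [0.3389 0.0751 0.0266]
knob 0.7 [252.0, 194.5, 323.8, 241.7] 287.7665916760405 219.42800899887513 [0.5083 0.2308 0.0379]
needle_tip 0.69 [276.3, 117.4, 324.4, 194.8] 299.54630495790457 149.78858746492048 [ 0.6781 -0.1868  0.0828]
nest_mid 0.69 [249.9, 197.4, 324.0, 244.4] 287.71315468940315 219.74116930572472 [0.5058 0.2359 0.0398]
carriage 0.58 [252.2, 195.8, 322.1, 240.6] 287.9598321342926 219.65227817745804 [0.5053 0.2355 0.04  ]
needle_head 0.89 [275.8, 113.6, 327.3, 194.5] 300.5877268798617 148.98876404494382 [ 0.6773 -0.1932  0.0838]
top [0.3696 0.3027 1.1334] 526.2645109740387
spot 0.76 [302.7, 271.6, 335.1, 298.1] 320.8314238952537 284.1685761047463 [0.3608 0.
[... 723 characters left out ...]
eedle_head 0.88 [402.4, 123.3, 459.5, 201.3] 435.8961038961039 160.47673160173161 [0.5831 0.0111 0.1828]
needle_head 0.15 [268.6, 121.3, 458.3, 262.8] 393.09389671361504 196.88513302034428 [0.5438 0.0554 0.0109]
{'time_s': 0.8, 'q': array([ 1.2152,  0.048 ,  0.0992,  1.622 , -0.    ,  1.443 ]), 'joint_velocities': array([-0.0002,  0.0014,  0.0018, -0.0013, -0.0031,  0.    ]), 'tau': array([ -0.0008, -33.8582,  32.0128,   0.0006,  -0.0002,   0.    ]), 'position': array([0.1186, 0.5115, 0.2314]), 'orientation': array([0.    , 0.1137, 0.9935, 0.0001]), 'force': array([ 0.2144, -0.0105, -0.0032]), 'moment': array([ 0.0207, -0.0012, -0.0271]), 'grip_force': 0.0, 'finger_gap': 0.08522542033955961}
```

View pics/top0.png

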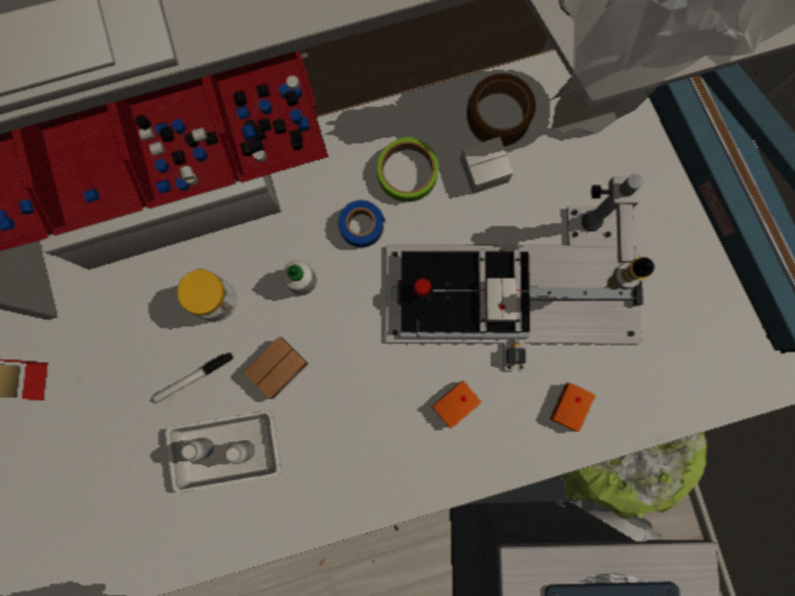

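View pics/scene0.png

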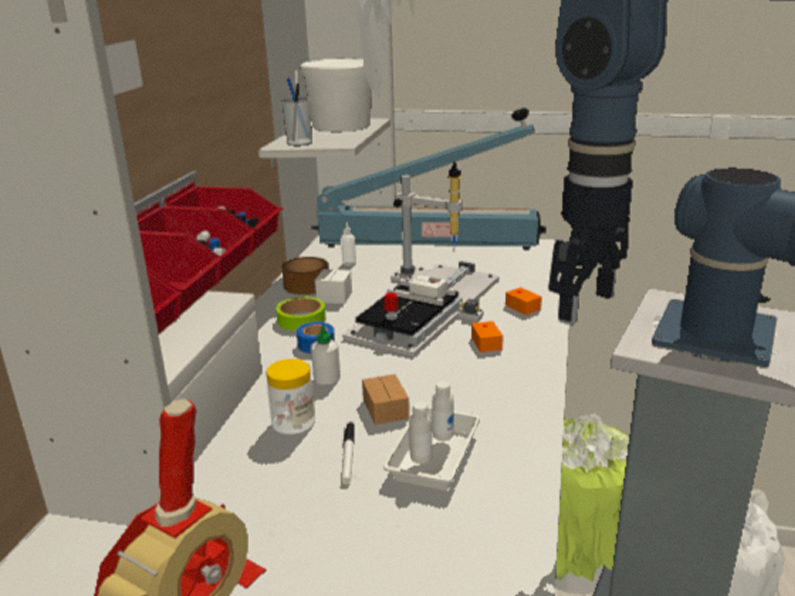

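The top view shows the carriage's knob at about (298,202) native px, the carton with its red spot at (353,216), and the syringe at (452,188). The two orange look-alikes are in front of the slide. Next I'll localise coarsely and then move the wrist camera over it.

```bash
cat >> h.py <<'E'
def reds(c,amin=8,box=None):
    f=c['frame'].astype(int); m=((f[...,0]>110)&(f[...,0]>2.2*f[...,1])&(f[...,0]>2.2*f[...,2])).astype(np.uint8)
    if box: k=np.zeros_like(m);k[box[1]:box[3],box[0]:box[2]]=1;m*=k
    n,l,s,ce=cv2.connectedComponentsWithStats(m)
    return [(int(s[i,4]),ce[i].round(2),s[i,:4]) for i in range(1,n) if s[i,4]>=amin]
E
python3 - <<'E'
from h import *
np.set_printoptions(precision=4,suppress=True)
c=cap('top')
for a,p,b in reds(c,5,(270,170,470,250)): print('top',a,p,atd(c,*p),atz(c,*p,0.07))
s=cap('scene')
for a,p,b in reds(s,5,(230,180,350,250)): print('sc',a,p,atd(s,*p))
# base plate corners (native px) at z=.012 ; carriage rough
for u,v in((272,173),(272,242),(451,241),(451,173)): print(atz(c,u,v,.012))
# wrist view
x,y=0.47,0.19
for yaw in(0,np.pi/2):
  q=[0,np.cos(yaw/2),np.sin(yaw/2),0]
  for z in(.25,.3): print(yaw,z,manip.solve_ik([x,y,z],q))
E
```

```text
top 60 [297.42 201.12] [0.5279 0.2646 0.0862] [0.5303 0.264  0.07  ]
sc 93 [274.96 211.97] [0.5205 0.2765 0.0764]
sc 14 [334.36 231.71] [0.3795 0.2219 0.0252]
sc 14 [341.14 229.07] [0.3669 0.2073 0.0288]
sc 75 [342.47 241.28] [0.3468 0.2476 0.0174]
[0.602  0.3154 0.012 ]
[0.4521 0.3185 0.012 ]
[ 0.4457 -0.0629  0.012 ]
[ 0.593  -0.0723  0.012 ]
0 0.25 [ 0.2518  0.0065  0.0941  1.6584  0.     -2.8898]
0 0.3 [ 0.2518  0.0304  0.2193  1.7596  0.     -2.8898]
1.5707963267948966 0.25 [0.2518 0.0065 0.0941 1.6584 0.     1.8226]
1.5707963267948966 0.3 [0.2518 0.0304 0.2193 1.7596 0.     1.8226]
```

```bash
cat >> h.py <<'E'
def Q(psi): a=(np.pi/2+psi)/2; return [0,np.cos(a),np.sin(a),0]
E
python3 - <<'E'
from h import *
np.set_printoptions(precision=4,suppress=True)
for i,p in enumerate([(0.44,.2,.26),(0.49,.2,.26)]):
    manip.move_to(p,Q(-.02))
    c=cap('wrist'); np.save(f'w{i}.npy',c,allow_pickle=True); save(c,f'w{i}.png',s=1.42)
    print(-c['R'].T@c['t'],c['R'][2],manip.read_state()['time_s'])
    for r in reds(c,6): print(r,atd(c,*r[1]))
E
```

```text
[0.4414 0.2776 0.403 ] [-0.0049 -0.2994 -0.9541] 2.5917
(438, array([372.08, 126.18]), array([361, 114,  23,  25], dtype=int32)) [0.5278 0.2645 0.0862]
(60, array([218.12, 177.53]), array([214, 174,   9,   8], dtype=int32)) [0.3678 0.2081 0.0308]
(9, array([332.  , 233.56]), array([331, 232,   3,   5], dtype=int32)) [0.4954 0.1515 0.0715]
(43, array([224.16, 303.19]), array([221, 300,   8,   7], dtype=int32)) [0.3629 0.041  0.0309]
[0.4922 0.2777 0.4021] [-0.0065 -0.3    -0.9539] 2.9583
(433, array([319.27, 127.09]), array([308, 116,  23,  24], dtype=int32)) [0.5281 0.2646 0.0868]
(62, array([174.87, 178.32]), array([171, 174,   9,   9], dtype=int32)) [0.368  0.2082 0.031 ]
(6, array([285.67, 234.5 ]), array([285, 233,   2,   4], dtype=int32)) [0.495  0.1515 0.0714]
(11, array([188.45, 304.27]), array([188, 302,   2,   6], dtype=int32)) [0.3662 0.0407 0.0311]
```

View pics/w1.png

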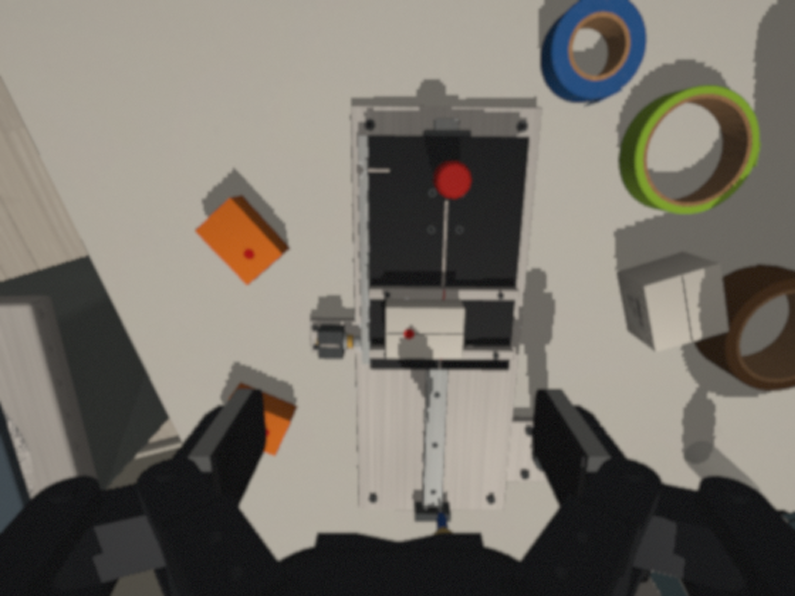

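```bash
python3 - <<'E'
from h import *
np.set_printoptions(precision=4,suppress=True)
W=[np.load(f'w{i}.npy',allow_pickle=True).item() for i in(0,1)]
kn=tri([(W[0],372.08,126.18),(W[1],319.27,127.09)]); sp=tri([(W[0],332,233.56),(W[1],285.67,234.5)])
print('tri knob(top face-ish)',kn,'spot',sp)
for c,u in((W[0],367),(W[1],313)):
    g=c['frame'].astype(int).sum(2); L=[];E=[];F=[]
    for v in range(146,200):
        r=g[v,u-12:u+13].astype(float); b=r-np.median(r); b[b<0.4*b.max()]=0
        if b.max()>60: L.append(atz(c,u-12+(b*np.arange(25)).sum()/b.sum(),v,.04))
    L=np.array(L); s=np.polyfit(L[:,1],L[:,0],1); res=L[:,0]-np.polyval(s,L[:,1]); print('line slope',s,len(L),res.std(), 'x at y=.15,.264',np.polyval(s,[.15,.264]))
    # depth plane points -> carton top, fences
    vv,uu=np.mgrid[100:380,200:460]; d=c['depth'][100:380,200:460]
    P=np.stack([(uu-c['cx'])/c['fx']*d,(vv-c['cy'])/c['fy']*d,d],-1).reshape(-1,3)
    P=(P-c['t'])@c['R']
    def rect(m): 
        Q=P[m][:,:2].astype(np.float32); return cv2.minAreaRect(Q*1000),len(Q)
    inn=(abs(P[:,1]-.15)<.06)&(abs(P[:,0]-.52)<.08)
    print('carton top',rect(inn&(abs(P[:,2]-.07)<.004)), P[inn&(abs(P[:,2]-.07)<.004),2].mean())
    print('fences',rect(inn&(abs(P[:,2]-.05)<.003)))
    kk=(abs(P[:,2]-.086)<.005)&(np.hypot(P[:,0]-.53,P[:,1]-.264)<.03); print('knob',rect(kk),P[kk].mean(0))
E
```

```text
tri knob(top face-ish) [0.5284 0.2644 0.0837] spot [0.495  0.1524 0.0737]
line slope [0.0257 0.5214] 54 0.00012852369331464304 x at y=.15,.264 [0.5253 0.5282]
carton top (((508.9701843261719, 150.6376495361328), (42.28996276855469, 60.01274108886719), 88.22021484375), 2008) 0.07040677091566477
fences (((524.5802612304688, 149.85557556152344), (60.412784576416016, 119.87869262695312), 88.40306854248047), 1209)
knob (((527.9563598632812, 264.9176330566406), (22.928417205810547, 23.973569869995117), 88.88629913330078), 534) [0.5269 0.2651 0.0859]
line slope [0.0228 0.522 ] 54 0.0004867133548916143 x at y=.15,.264 [0.5254 0.528 ]
carton top (((509.4446105957031, 150.7925567626953), (42.492610931396484, 59.04424285888672), 88.0103988647461), 1988) 0.07038023727885505
fences (((524.8304443359375, 150.23898315429688), (60.13859558105469, 119.71302032470703), 88.94075012207031), 1195)
knob (((527.8060913085938, 264.9052429199219), (23.8799991607666, 23.060911178588867), 0.2972449064254761), 530) [0.5275 0.2651 0.086 ]
```

Both views agree: rail yaw is about −0.025 rad, the knob is at (0.528, 0.265), and the carton centre is at (0.509, 0.1507) with its top at 0.070. The spot is about 30 mm short of the centre line. Heights and sizes match the text.

```bash
python3 - <<'E'
from h import *
np.set_printoptions(precision=4,suppress=True)
q=Q(-.026); X=np.array([np.cos(.026),-np.sin(.026),0])
p=np.array([.5092,.1506,.12]); manip.move_to(p,q)
p[2]=.049; print('contact',manip.move_straight(p,q,rate=.08,contact_N=8))
manip.grip(.03,20); s=manip.read_state(); print(s['finger_gap'],s['grip_force'],s['position'],s['force'])
p=p+.029*X; print(manip.move_straight(p,q,rate=.06,contact_N=15))
s=manip.read_state(); print(s['position'],s['force'])
manip.grip(.085)
p[2]=.12; manip.move_straight(p,q)
W=[]
for i,r in enumerate([(0.50,.2,.2),(0.55,.2,.2)]):
    manip.move_to(r,q); c=cap('wrist'); W.append(c); np.save(f'v{i}.npy',c,allow_pickle=True)
    for r in reds(c,6): print(r,atd(c,*r[1]))
print(manip.read_state()['time_s'])
save(W[0],'v0.png',s=1.42)
E
```

```text
contact False
0.05948879128550476 23.114924132823944 [0.51   0.1507 0.05  ] [0.0755 0.2874 3.1289]
False
[0.5383 0.1501 0.0499] [-1.8923  0.0644  5.7375]
(680, array([314.78, 129.68]), array([301, 115,  29,  30], dtype=int32)) [0.528  0.2647 0.0865]
(82, array([145.79, 190.54]), array([141, 186,  10,  10], dtype=int32)) [0.3675 0.208  0.0303]
(40, array([310.98, 257.68]), array([308, 255,   7,   7], dtype=int32)) [0.5268 0.1505 0.0713]
(715, array([250.1 , 129.12]), array([236, 114,  30,  31], dtype=int32)) [0.5286 0.2647 0.0869]
(84, array([ 94.68, 190.93]), array([ 90, 186,  10,  11], dtype=int32)) [0.3678 0.2082 0.0307]
(41, array([257.1 , 258.49]), array([253, 256,   9,   6], dtype=int32)) [0.5269 0.1503 0.0706]
7.55
```

View pics/v0.png

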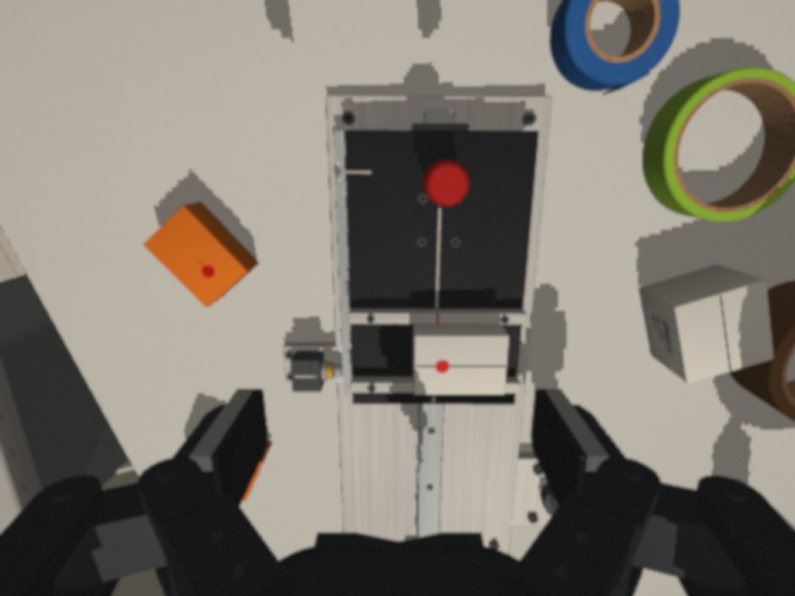

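The spot (311,258) is now close to the line from the knob (315,130) through the red tick (308,225). I'll measure the remaining offset.

```bash
cat >> h.py <<'E'
def offs(c,u,rows,spot,tick):
    g=c['frame'].astype(int).sum(2); L=[]
    for v in rows:
        r=g[v,u-9:u+10].astype(float); b=r-np.median(r); b[b<0.4*b.max()]=0
        if b.max()>60: L.append(atz(c,u-9+(b*np.arange(19)).sum()/b.sum(),v,.04))
    L=np.array(L); s=np.polyfit(L[:,1],L[:,0],1)
    S=atz(c,*spot,.07)
    # red tick on fence
    f=c['frame'].astype(int); b=f[tick[1]:tick[3],tick[0]:tick[2]]; w=np.clip(b[...,0]-(b[...,1]+b[...,2])/2-25,0,None); vv,uu=np.mgrid[tick[1]:tick[3],tick[0]:tick[2]]
    T=atz(c,(w*uu).sum()/w.sum(),(w*vv).sum()/w.sum(),.05)
    print('slope',s[0],'spot',S,'line x at spot y',np.polyval(s,S[1]),'d',S[0]-np.polyval(s,S[1]),'tick',T,T[0]-np.polyval(s,T[1]),len(L),w.sum())
    return S,s
E
python3 - <<'E'
from h import *
np.set_printoptions(precision=4,suppress=True)
W=[np.load(f'v{i}.npy',allow_pickle=True).item() for i in(0,1)]
offs(W[0],309,range(150,212),(310.98,257.68),(302,218,314,231))
offs(W[1],250,range(150,212),(257.1,258.49),(242,218,258,231))
kn=tri([(W[0],314.78,129.68),(W[1],250.1,129.12)]); sp=tri([(W[0],310.98,257.68),(W[1],257.1,258.49)]); print(kn,sp)
for c in W:
    vv,uu=np.mgrid[100:380,150:460]; d=c['depth'][100:380,150:460]
    P=np.stack([(uu-c['cx'])/c['fx']*d,(vv-c['cy'])/c['fy']*d,d],-1).reshape(-1,3); P=(P-c['t'])@c['R']
    def rect(m): return cv2.minAreaRect((P[m][:,:2]*1000).astype(np.float32)),m.sum(),P[m].mean(0)
    inn=(abs(P[:,1]-.15)<.04)&(abs(P[:,0]-.52)<.08)
    print('carton',rect(inn&(abs(P[:,2]-.07)<.004)));print('fence',rect(inn&(abs(P[:,2]-.05)<.003)))
save(W[0],'v0c.png',(260,90,360,290),3)
E
```

```text
slope 0.029384748818144915 spot [0.5269 0.1499 0.07  ] line x at spot y 0.5248398705723478 d 0.0020637818634361427 tick [0.5255 0.1756 0.05  ] -5.3325234368295504e-05 62 71.5
slope 0.02834938075979716 spot [0.5268 0.15   0.07  ] line x at spot y 0.5247898812067742 d 0.00205421007429063 tick [0.5253 0.1756 0.05  ] -0.00017170301336211224 62 88.5
[0.5283 0.2646 0.0837] [0.5269 0.1501 0.0703]
carton (((538.8369750976562, 150.28817749023438), (42.419166564941406, 60.092952728271484), 88.28558349609375), np.int64(2787), array([0.5387, 0.1514, 0.0703]))
fence (((524.8387451171875, 150.0555419921875), (60.36070251464844, 119.95659637451172), 88.47750854492188), np.int64(1618), array([0.5206, 0.1616, 0.0503]))
carton (((538.721435546875, 150.61141967773438), (42.06501770019531, 60.20978546142578), 88.34123229980469), np.int64(2842), array([0.5389, 0.1515, 0.0703]))
fence (((524.6415405273438, 150.06996154785156), (60.03371810913086, 119.74010467529297), 88.32391357421875), np.int64(1713), array([0.5218, 0.1615, 0.0502]))
```

View pics/v0c.png

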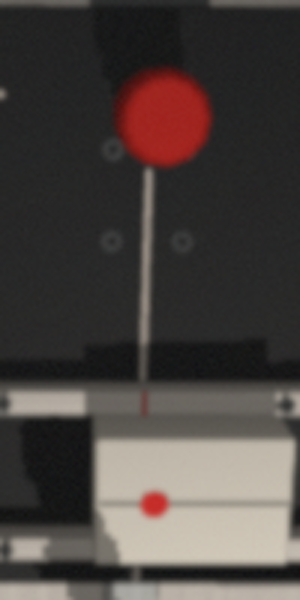

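The spot is 2.05 mm past the line in both views, and the carton's centre gives the same figure. I'll re-grip and correct.

```bash
python3 - <<'E'
from h import *
np.set_printoptions(precision=4,suppress=True)
q=Q(-.027); X=np.array([np.cos(.027),-np.sin(.027),0])
p=np.array([.5382,.1499,.12]); manip.move_to(p,q)
p[2]=.049; print('contact',manip.move_straight(p,q,rate=.08,contact_N=8))
manip.grip(.03,20); s=manip.read_state(); print(s['finger_gap'],s['position'])
p=p-.00205*X; manip.move_straight(p,q,rate=.02); manip.wait(.2)
s=manip.read_state(); print(s['position'],s['force'])
manip.grip(.085)
p[2]=.12; manip.move_straight(p,q)
for i,r in enumerate([(0.50,.2,.2),(0.55,.2,.2)]):
    manip.move_to(r,q); c=cap('wrist'); np.save(f'x{i}.npy',c,allow_pickle=True)
    R=reds(c,6,(220,90,340,290)); print(R)
    sp=[r for r in R if r[1][1]>245][0][1]
    offs(c,[309,250][i],range(150,212),sp,[(302,218,314,231),(242,218,258,231)][i])
print(manip.read_state()['time_s'])
t=cap('top');np.save('t.npy',t,allow_pickle=True);s=cap('scene');np.save('s.npy',s,allow_pickle=True)
save(t,'t1.png',(400,120,480,230),5)
save(s,'s1.png',(270,100,360,220),5)
E
```

```text
contact False
0.05949087402037958 [0.539 0.15  0.05 ]
[0.5372 0.1501 0.05  ] [ 2.6453 -0.4191  4.7245]
[(672, array([314.64, 129.78]), array([301, 115,  29,  30], dtype=int32)), (42, array([309.71, 257.64]), array([306, 255,   8,   7], dtype=int32))]
slope 0.030064588318226882 spot [0.5257 0.15   0.07  ] line x at spot y 0.5247973595581871 d 0.0009344088594687161 tick [0.5255 0.1754 0.05  ] -7.950581583648919e-05 62 74.0
[(714, array([250.04, 129.25]), array([236, 114,  30,  31], dtype=int32)), (42, array([255.74, 258.64]), array([252, 256,   8,   7], dtype=int32))]
slope 0.028635056018534718 spot [0.5255 0.15   0.07  ] line x at spot y 0.5247782656598751 d 0.000730419825289097 tick [0.5253 0.1757 0.05  ] -0.0001887491233437677 62 79.5
11.7667
```

```bash
python3 - <<'E'
from h import *
np.set_printoptions(precision=4,suppress=True)
q=Q(-.027); X=np.array([np.cos(.027),-np.sin(.027),0])
p=np.array([.5364,.1499,.12]); manip.move_to(p,q)
p[2]=.049; manip.move_straight(p,q,rate=.08,contact_N=8)
manip.grip(.03,20); s=manip.read_state(); print(s['finger_gap'],s['position'])
for k in range(3):
    e=.5364-manip.read_state()['position'][0]; print(e)
    if abs(e)<.0002: break
    p=p+e*X; manip.move_straight(p,q,rate=.02); manip.wait(.2)
manip.grip(.085)
p[2]=.12; manip.move_straight(p,q)
for i,r in enumerate([(0.50,.2,.2),(0.55,.2,.2)]):
    manip.move_to(r,q); c=cap('wrist'); np.save(f'x{i}.npy',c,allow_pickle=True)
    R=reds(c,6,(220,90,340,290))
    sp=[r for r in R if r[1][1]>245][0][1]
    offs(c,[309,250][i],range(150,212),sp,[(302,218,314,231),(242,218,258,231)][i])
print(manip.read_state()['time_s'])
E
```

```text
0.05909157533996944 [0.5372 0.15   0.05  ]
-0.0007787768178775245
-0.00041214941887612877
-0.000233352318571467
slope 0.029695391403198223 spot [0.5248 0.15   0.07  ] line x at spot y 0.5248238033033311 d -6.6239141399693224e-06 tick [0.5255 0.1754 0.05  ] -7.937411259517635e-05 62 77.5
slope 0.028483076768804978 spot [0.5246 0.15   0.07  ] line x at spot y 0.5247942359208839 d -0.00015254958180876965 tick [0.5253 0.1756 0.05  ] -0.0002314454788924225 62 84.0
16.9833
```

View pics/t1.png

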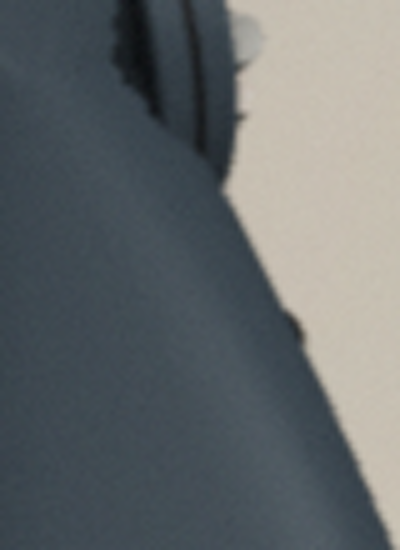

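View pics/s1.png

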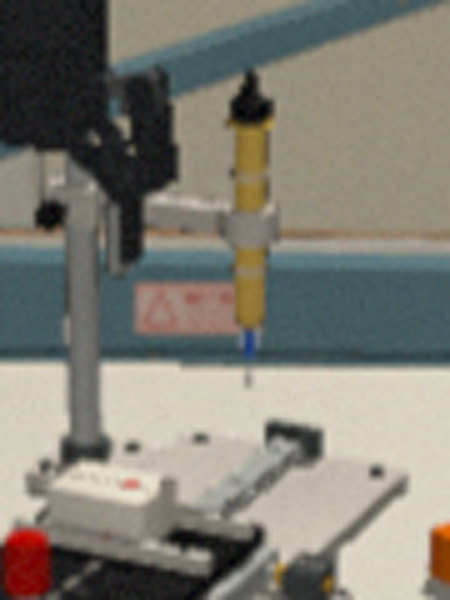

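The spot is now on the line, within 0.15 mm in both views. The scene crop shows the needle tip at native (320,177), clear of everything. Next I'll compute the notch travel from the marks and the needle, then grip the knob.

```bash
python3 - <<'E'
from h import *
np.set_printoptions(precision=4,suppress=True)
c=np.load('x0.npy',allow_pickle=True).item(); s=np.load('s.npy',allow_pickle=True).item()
print('mark',atz(c,251,121,.04),'block',atd(c,214,257),atz(c,214,257,.032)); print('needle',atz(s,319.6,177,.078))
save(c,'m.png',(190,100,290,290),3.1)
q=Q(-.027)
p=np.array([.528,.2648,.13]); manip.move_to(p,q)
p[2]=.052; print('contact',manip.move_straight(p,q,rate=.08,contact_N=8))
manip.grip(.0,60); t=manip.read_state(); print(t['finger_gap'],t['grip_force'],t['position'],t['force'],t['time_s'])
E
```

```text
mark [0.4756 0.2715 0.04  ] block [0.4288 0.1357 0.0321] [0.4288 0.1357 0.032 ]
needle [0.5167 0.0081 0.078 ]
contact False
0.02351338941833454 59.22136466950178 [0.5275 0.2649 0.0525] [-2.7942  0.0864  3.7468] 19.175
```

View pics/m.png

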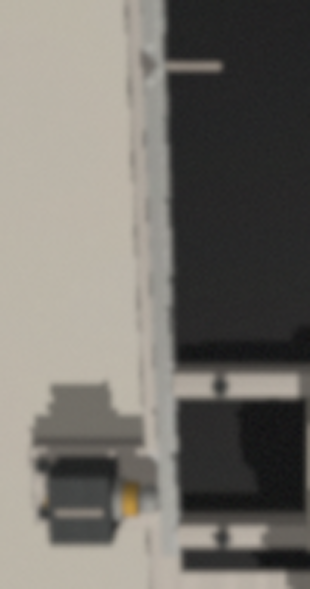

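```bash
python3 - <<'E'
from h import *
np.set_printoptions(precision=4,suppress=True)
c=np.load('x0.npy',allow_pickle=True).item()
Y=np.array([np.sin(.027),np.cos(.027),0])
m=atz(c,252.3,121.3,.04);b=atz(c,215.8,265.8,.032);print(m,b,(m-b)@Y)
q=Q(-.027); p0=np.array([.528,.2648,.052]); 
print(manip.move_straight(p0-.136*Y,q,rate=.08,contact_N=25))
for d in np.arange(.136,.1425,.001):
    manip.move_straight(p0-d*Y,q,rate=.02); t=manip.read_state(); print(d,(p0-t['position'])@Y,t['force']@Y,t['force'],t['finger_gap'])
print(t['time_s'])
E
```

```text
[0.4768 0.2712 0.04  ] [0.4298 0.1255 0.032 ] 0.14691982476210053
False
0.136 0.13400048440228285 5.222582729824625 [-3.2122  5.3112  4.2791] 0.023306677720581297
0.137 0.13538579814294685 3.360704567010393 [-3.8906  3.467   6.4376] 0.02321597311519178
0.138 0.13638106588080567 4.446859814301295 [-2.8911  4.5266  4.9833] 0.023502285388495348
0.139 0.13737357037350148 4.277112201612589 [-3.7571  4.3801  5.6195] 0.022806951709584026
0.14 0.13836239139063175 4.081215039632248 [-3.5284  4.178   5.8081] 0.022910271598080324
0.14100000000000001 0.13937040091187083 5.1372645442066815 [-4.408   5.2582  5.6646] 0.02315032233879233
0.14200000000000002 0.1403695892114995 4.628524544763976 [-3.1639  4.7157  5.1577] 0.023119001667543815
22.775
```

```bash
python3 - <<'E'
from h import *
np.set_printoptions(precision=4,suppress=True)
Y=np.array([np.sin(.027),np.cos(.027),0])
q=Q(-.027); p0=np.array([.528,.2648,.052]); 
neg=False
for d in np.arange(.1425,.153,.0005):
    manip.move_straight(p0-d*Y,q,rate=.02); manip.wait(.05); t=manip.read_state(); f=t['force']@Y; a=(p0-t['position'])@Y
    print(round(d,4),round(a,5),round(f,2))
    if f<1: neg=True
    if neg and f>3: break
print(t['time_s'])
E
```

```text
0.1425 0.14044 5.69
0.143 0.14137 3.47
0.1435 0.14234 4.13
0.144 0.14331 2.38
0.1445 0.14438 1.7
0.145 0.14557 -1.41
0.1455 0.14597 0.34
0.146 0.1461 1.15
0.1465 0.14617 1.37
0.147 0.14629 3.14
25.775
```

The carriage snapped in: the position jumped ahead and then stayed at 0.1461–0.1463 while the command moved on. I'll ease the residual push and check by eye.

```bash
python3 - <<'E'
from h import *
np.set_printoptions(precision=4,suppress=True)
Y=np.array([np.sin(.027),np.cos(.027),0])
q=Q(-.027); p0=np.array([.528,.2648,.052]); 
manip.move_straight(p0-.1464*Y,q,rate=.02); manip.wait(.3); t=manip.read_state(); print((p0-t['position'])@Y,t['force'],t['grip_force'],t['finger_gap'],t['time_s'])
s=cap('scene');np.save('s2.npy',s,allow_pickle=True);w=cap('wrist');np.save('w2.npy',w,allow_pickle=True);
a=cv2.resize(w['frame'][:,:,::-1],(395,296)); b=cv2.resize(s['frame'][100:220,270:380,::-1],(395,431),interpolation=cv2.INTER_CUBIC)
o=np.zeros((431,790,3),np.uint8);o[:296,:395]=a;o[:,395:]=b;cv2.imwrite('pics/fin.png',o)
E
```

```text
0.1462477998930952 [-4.7916  2.5577  6.2672] 59.49029208160937 0.023051795581536503 26.325
```

View pics/fin.png

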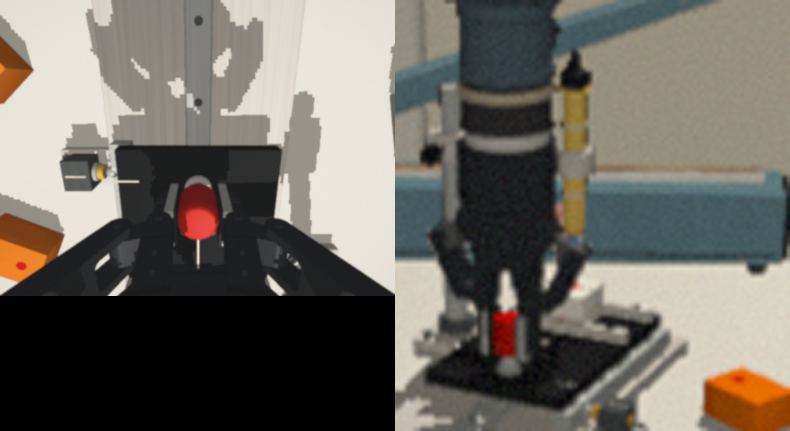

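The wrist half shows the knob held, with the carriage mark at about (177,257) and the block line at about (106,251) native px. I'll check those two marks metrically.

```bash
python3 - <<'E'
from h import *
np.set_printoptions(precision=4,suppress=True)
Y=np.array([np.sin(.027),np.cos(.027),0]); c=np.load('w2.npy',allow_pickle=True).item()
g=c['frame'].astype(int).sum(2)
def row(u0,u1,v0,v1,z):
    b=g[v0:v1,u0:u1].astype(float); b=b-np.median(b); b[b<.4*b.max()]=0; vv,uu=np.mgrid[v0:v1,u0:u1]
    P=((b*uu).sum()/b.sum(),(b*vv).sum()/b.sum()); return P,atz(c,*P,z)
m=row(170,196,249,266,.04); b=row(94,117,243,259,.032); print(m,b,(m[1]-b[1])@Y)
E
```

```text
((np.float64(182.4815838871696), np.float64(257.3946273654305)), array([0.4725, 0.1249, 0.04  ])) ((np.float64(104.7709944376611), np.float64(250.6508388730611)), array([0.4277, 0.1265, 0.032 ])) -0.00035641668161924176
```

```bash
python3 -c "
from plant import manip
print(manip.hand_in())"
```

```text
the job is handed in; nothing more can be done
None
```

The job is handed in at about 27 s. The red spot measured within 0.2 mm of the scribed centre line before the slide, the carriage's white mark is within 0.4 mm of the block's line at the notch, and the gripper still holds the knob at about 60 N. The needle tip was hidden from the cameras, so I did not see the spot directly under it.

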